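Make up the pickle stand and hold it up level

ROBOT

A 6-joint arm with a two-finger parallel gripper is mounted at the origin on the work surface. World frame = base frame: x ahead of the robot, y to its left, z up, the work surface at z = 0. Lengths are in mm, angles in rad, forces in N, time in s.
With the tool pointing down it reaches from about 350 to 925 mm from the base axis. Payload 6.4 kg.
Tool frame: the origin (TCP) lies midway between the tips of the shut fingers; the grasp point (between the pads) lies 19 mm behind it (arm.hold_point_z is the distance from the TCP to the grasp point, in mm); z points along the fingers, y is the line along which they close (so a half turn about z gives the same grasp; the last joint's range is limited). The gripper opens to 94 mm and grips with 3 to 60 N. Pads are 16 mm wide; open, the fingers measure 119 mm over their backs; the gripper's body (75 mm by 177 mm) begins 78 mm behind the grasp point.
Start: joints at [1.137, 0.245, 1.558, -0, 1.339, -0.174], TCP at [166.973, 628.199, 205.455] pointing down, gripper open.
Joint ranges: [-3.13, 3.13], [-1.02, 2.26], [0.13, 2.54], [-0.95, 4.09], [0.21, 2.88], [-2.74, 2.74]. Speed limits (rad/s): [2.57, 2.57, 3.14, 3.14, 3.14, 3.14].

INTERFACE

Orientations are given as a unit quaternion [x, y, z, w].
In Python, from cell import arm, jaws, ik, optics, job, find_in, outline_of, tip_of, telemetry gives the robot as it stands. Calls block until the motion is done:
- arm.move_ptp(position, orientation): joint-space move of the TCP to a pose.
- arm.move_linear(position, v=150, rotation=None): straight line of the TCP; rotation=None keeps the orientation; v is the mean speed in mm/s.
- arm.set_joints(angles): joint-space move.
- jaws.ungrasp() and jaws.close(strength=None): open the fingers fully, or close them until they stop; strength is the grip in N (None keeps the last).
- arm.sleep(seconds).
- ik(position, orientation): joint angles nearest the present ones, or None.
- optics.grab_frame(name): name is "side" or "top" or "wrist"; returns the picture (384x512x3 uint8, blue, green, red); there is no depth.
- optics.calibration(name): a dict with "K" (3x3 intrinsics, pixels), "xyz" and "orientation" of the camera in the world. Camera axes: x right, y down, z forward; pixel columns grow to the right and rows downward; lengths in mm; the calibration is good to about 2 mm. A picture is of the moment at which its call begins: read the wrist's pose just before it. calibration takes no time and is no camera call; for the wrist camera it gives the pose at the moment of the call.
A pose or a line that the arm cannot do raises arm.MotionError and nothing moves.
- job.job_done(): hands the job in; it is judged then, once.
Trained networks look in the newest picture that a camera, given by its name, has taken for a name from the list of things; names that differ only in an ending like _2 or _b are one class to them, and where a whole thing is asked for, a point or a joint stands for the part that bears it (a point fixed in the world has none). Each returns a list of dicts, best first, with "confidence" (0 to 1); they miss things now and then, are a little off and sometimes report something else, mostly with a low value. They report only what shows in the picture. A call takes as long as a camera call. They do not tell look-alikes from the thing itself.
- find_in(camera, label): "location" ([column, row] in pixels, amid what is visible of it).
- outline_of(camera, label): "region" (384x512 bool, what is visible of it) and "location" ([column, row] in pixels, amid what is visible of it).
- tip_of(camera, label): "location" ([column, row] in pixels: a listed point, or the origin of a listed thing).
Readings, each from a call of its own:
- telemetry.current_time(): time.
- telemetry.current_qpos(): joint angles.
- telemetry.current_joint_velocities(): joint speeds.
- telemetry.current_tau(): joint torques, N m.
- telemetry.current_ee_pos(): TCP position.
- telemetry.current_eef_rot(): TCP orientation.
- telemetry.current_contact_force(): force on the tool from outside, world axes, zero at the start.
- telemetry.current_wrist_torque(): the same for the moment, N m.
- telemetry.current_gripper_width(): finger opening in mm.
- telemetry.current_gripper_force(): force on a finger pad.
Only numpy, scipy, OpenCV 4.12 (cv2) and the standard library are available. Lean on these libraries where they do the work, as an engineer would, in place of code of your own. Each camera call takes 0.05 s, during which the arm holds its last target. There are 200 camera calls.

TASK

One jar is missing from the three-jar pickle stand: pick the small capped glass jar that matches the two others out of the crate of crockery and set it down (do not drop it) upright in the stand's empty ring, while the stand stays on the table. Then take the stand by the wooden grip of its handle, lift it with its three jars about 10 cm clear of the table top, and keep holding it there, level and still, ready to be handed over: finish while holding it. Leave the other crockery and utensils where they are.

Things in the scene. Friction and masses are not known exactly. Their poses are not given: they have to be found in the camera images.
- stand: Pickle stand, loose, 0.32 kg (0.8 with 3 jars), upright on the table at any yaw. Steel disc 180 mm wide, its top face 10 mm above the underside; three wire rings centred 54 mm from the axis at 0 (empty), 120 and 240 degrees from the stand's x axis: bore 64 mm, wire 4 mm, top 42 mm above the underside; a centre rod to a stirrup with a wooden grip bar, top 146 mm. Origin: centre of the underside, z up.
- handle (a point): Centre of the stand's wooden grip bar, on the stand's axis 136 mm above its underside. The bar runs along the stand's y axis (square to the line from the rod to the empty ring): 76 mm long (y), 12 mm thick (x), 20 mm high (z), free on both long sides. Axes as the stand's.
- place_empty (a point): Centre of the empty ring's place, on the top face of the disc (10 mm above the stand's underside, 54 mm from its axis along the stand's +x). Seated, the jar's centre is 40 mm above this point. Axes as the stand's.
- place_b (a point): The same point of the second place (120 degrees), taken by jar_b from the start.
- place_c (a point): The same point of the third place (240 degrees), taken by jar_c from the start.
- jar_center (a point): Centre (half-way up) of the missing jar, loose, upright in the crate among five other things: small round glass jar 54 mm wide, 80 mm high, pickle inside, 0.16 kg. Its top 18 mm are a steel twist cap 53 mm wide (screwed on tight), the cap's middle 31 mm above this point: grip it there from above. z up along its axis.
- jar_b_center (a point): Centre (half-way up) of a jar of the same kind and size, standing in the stand's second ring.
- jar_c_center (a point): Centre (half-way up) of a jar of the same kind and size, standing in the stand's third ring.
- crate: Shallow slatted wooden crate, fixed, 236 x 346 x 50 mm (x, y, z in its own axes), open at the top, inner floor 8 mm above the table. Six things stand in it, 2 along x by 3 along y, about 108 mm apart, in any order. Origin: centre of its underside. Crate and stand may change sides of the table.
- tall_jar_center (a point): Bystander in the crate: larger jar of the same style, 68 mm across, 118 mm high (too big for the rings). Point half-way up.
- tumbler_center (a point): Bystander in the crate: open steel drinking tumbler, 70 mm across the rim, 96 mm high. Point half-way up.
- katori_center (a point): Bystander in the crate: small open steel bowl, 82 mm across, 34 mm high. Point half-way up.
- tin_center (a point): Bystander in the crate: round aluminium tin with a flat lid, 69 mm across, 52 mm high. Point half-way up.
- kulhad_center (a point): Bystander in the crate: unglazed clay cup, 68 mm across the rim, 74 mm high. Point half-way up.
- degchi_center (a point): Bystander: aluminium cooking pot, 172 mm across the rim, 94 mm high, on a 70 mm high upturned crate at the left side of the table. Point half-way up.
- plate_center (a point): Bystander: steel plate 212 mm across and 13 mm deep that covers the degchi. Point half-way up.
- chimta_center (a point): Bystander: flat steel chimta tongs, about 370 mm long, 16 mm high, lying across the far edge of the table. Point at its middle.
Not all that is in view belongs to the job. Leave any yellow look-alike of the part that bears jar_center alone.

How it is judged:
By the outcome, as a careful person would: the job done as asked, in the order asked, and still so for the second after the job is handed in, while the arm keeps its last pose, push and grip.
It also fails if it takes over 61 s, if anything falls off the work surface, if the arm or the gripper's body presses on something with over 40 N, if the wrist force passes 120 N, or if a joint passes its speed limit or range.

## Working session

There is one attempt and no reset: what is moved stays moved. The work goes in short steps, each a Python script; the robot and the scene stay as the last script left them, time stands still between calls to the robot, and variables do not carry over. Pictures are saved under pics/ and viewed, at most 10 in all, crops included, and the job is handed in when it is done.

```bash
ls; mkdir -p pics; cat > h.py <<'E'
from cell import arm, jaws, ik, optics, job, find_in, outline_of, tip_of, telemetry as T
import numpy as np, cv2
from scipy.spatial.transform import Rotation as R
def cal(n):
    c=optics.calibration(n); return np.array(c["K"]),np.array(c["xyz"]),R.from_quat(c["orientation"]).as_matrix()
def ray(c,p):
    K,o,M=c; d=M@np.linalg.inv(K)@np.array([p[0],p[1],1.]); return o,d/np.linalg.norm(d)
def atz(c,p,z):
    o,d=ray(c,p); return o+d*(z-o[2])/d[2]
def proj(c,P):
    K,o,M=c; q=K@M.T@(np.array(P,float)-o); return q[:2]/q[2]
def tri(rays):
    A=np.zeros((3,3));b=np.zeros(3)
    for o,d in rays:
        m=np.eye(3)-np.outer(d,d);A+=m;b+=m@o
    return np.linalg.solve(A,b)
def down(yaw): # tool z down, tool y (closing) at world angle yaw
    y=np.array([np.cos(yaw),np.sin(yaw),0]);z=np.array([0,0,-1.]);x=np.cross(y,z)
    return R.from_matrix(np.c_[x,y,z]).as_quat()
E
python3 - <<'E'
from h import *
ims={n:optics.grab_frame(n) for n in("side","top","wrist")}
cv2.imwrite("pics/a.png",np.vstack([np.hstack([cv2.resize(ims["side"],(400,300)),cv2.resize(ims["wrist"],(400,300))])]))
cv2.imwrite("pics/top.png",cv2.resize(ims["top"],(800,600)))
cs={n:cal(n) for n in ims}
for n in cs: print(n,cs[n][1].round(),cs[n][2][:,2].round(2))
for l in["stand","handle","place_empty","jar_center","jar_b_center","jar_c_center","crate","tall_jar_center","tin_center"]:
    for n in("top","side"):
        print(l,n,[(np.round(d["location"],1).tolist(),round(d["confidence"],2)) for d in tip_of(n,l)][:5])
E
```

```text
pics
side [ -39. -576. 1080.] [ 0.45  0.55 -0.71]
top [ 293.  134. 1245.] [ 0.22  0.02 -0.98]
wrist [ 87. 650. 384.] [ 0.27 -0.07 -0.96]
stand top [([363.7, 226.4], 0.83)]
stand side [([320.8, 291.9], 0.64)]
handle top [([377.1, 218.3], 0.82), ([377.5, 213.8], 0.68)]
handle side [([325.7, 268.4], 0.63)]
place_empty top [([361.1, 243.8], 0.71)]
place_empty side [([306.1, 299.5], 0.58)]
jar_center top [([254.7, 277.0], 0.7), ([272.2, 237.8], 0.66), ([309.5, 268.3], 0.58)]
jar_center side [([215.0, 246.5], 0.83), ([251.9, 234.2], 0.76), ([249.1, 270.1], 0.75), ([313.1, 271.3], 0.23)]
jar_b_center top [([382.8, 216.4], 0.84), ([363.5, 225.8], 0.24), ([237.5, 196.8], 0.22), ([268.9, 205.1], 0.17)]
jar_b_center side [([335.5, 288.7], 0.62)]
jar_c_center top [([353.1, 215.5], 0.71)]
jar_c_center side [([313.0, 269.1], 0.84), ([341.2, 225.0], 0.25)]
crate top [([238.3, 219.8], 0.88)]
crate side [([245.2, 220.6], 0.62)]
tall_jar_center top [([234.6, 198.4], 0.64), ([239.9, 220.2], 0.33)]
tall_jar_center side [([254.5, 199.7], 0.67)]
tin_center top [([209.2, 197.2], 0.6)]
tin_center side [([236.7, 192.4], 0.53), ([185.0, 134.0], 0.46)]
```

View pics/top.png

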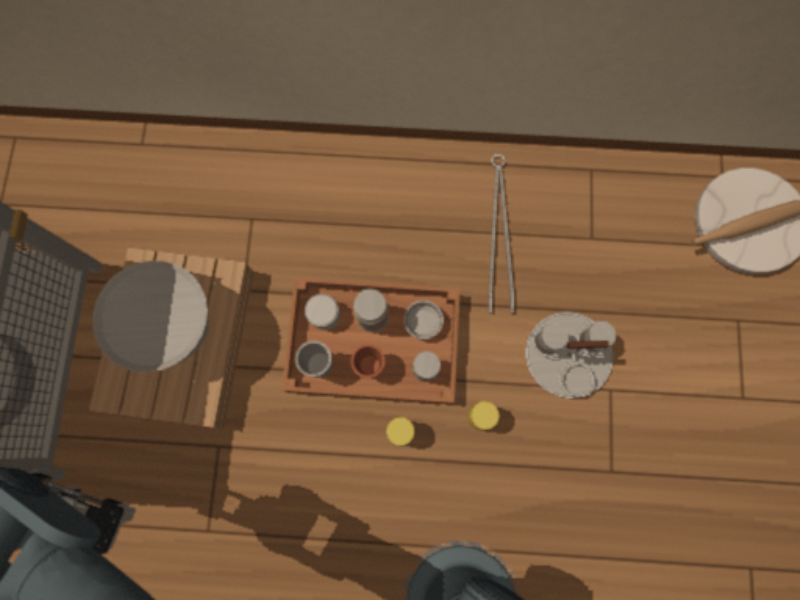

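View pics/a.png

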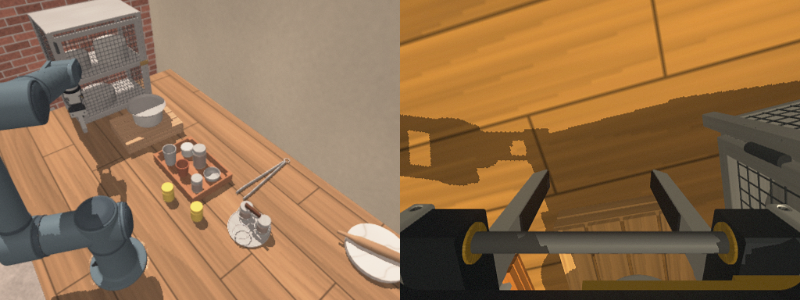

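The top view shows three candidates for the jar: two yellow-capped jars at (255,277) and (309,268), and a steel-capped one in the crate at (272,236). The one in the crate fits, since its cap matches and the yellow jars are look-alikes outside the crate. The stand is at (364,226), its empty ring towards the robot. Next I'll move the wrist camera over each to confirm.

```bash
python3 - <<'E'
from h import *
c={n:cal(n) for n in("top","side")}
jt=atz(c["top"],(272.2,237.8),48); js=atz(c["side"],(249.1,270.1),48)
js2=[atz(c["side"],p,48).round() for p in((215,246.5),(251.9,234.2))]
st=atz(c["top"],(363.7,226.4),0); ss=atz(c["side"],(320.8,291.9),0)
h=atz(c["top"],(377.3,216),136);pe=atz(c["top"],(361.1,243.8),10);ps=atz(c["side"],(306.1,299.5),10)
for n,v in dict(jt=jt,js=js,js2=js2,st=st,ss=ss,h=h,hs=atz(c["side"],(325.7,268.4),136),pe=pe,ps=ps).items(): print(n,np.round(v))
print(cal("wrist")[1]-T.current_ee_pos(), R.from_quat(T.current_eef_rot()).as_matrix().round(2))
j=jt
arm.move_ptp([j[0],j[1],300],down(np.pi)) if ik([j[0],j[1],300],down(np.pi)) is not None else arm.move_ptp([j[0],j[1],300],down(0))
im=optics.grab_frame("wrist");cw=cal("wrist")
print("q",np.round(T.current_qpos(),2),cw[1].round(), proj(cw,[j[0],j[1],88]))
for l in("jar_center","kulhad_center","katori_center"):
    for d in tip_of("wrist",l)[:3]: print(l,np.round(d["location"]),round(d["confidence"],2),atz(cw,d["location"],{"j":48,"k":40}[l[0]]).round(1))
for d in outline_of("wrist","jar_center")[:3]: print("ol",np.round(d["location"]),d["confidence"],d["region"].sum())
cv2.imwrite("pics/w1.png",im)
E
```

```text
jt [442.  95.  48.]
js [353. -23.  48.]
js2 [[316. 129.  48.]
 [452.  94.  48.]]
st [ 505. -206.    0.]
ss [ 509. -212.    0.]
h [ 516. -209.  136.]
hs [ 509. -209.  136.]
pe [ 446. -195.   10.]
ps [ 447. -206.   10.]
[-79.78886437  21.90395811 178.95240299] [[-0.97  0.26 -0.  ]
 [ 0.26  0.97  0.  ]
 [ 0.    0.   -1.  ]]
q [-0.04 -0.31  1.93  0.    1.52 -0.04] [442. 178. 479.] [255.46980299 170.06740994]
jar_center [178. 134.] 0.82 [321.  144.2  48. ]
jar_center [256. 164.] 0.72 [444.1  97.4  48. ]
jar_center [205. 228.] 0.64 [355.2 -17.   48. ]
kulhad_center [259.  89.] 0.92 [448.2 211.4  40. ]
kulhad_center [259.   6.] 0.42 [447.3 322.5  40. ]
katori_center [320. 155.] 0.94 [548.4 109.3  40. ]
katori_center [336.  83.] 0.71 [565.4 220.   40. ]
ol [256. 161.] 0.89 1108
ol [208. 234.] 0.75 1228
ol [277. 284.] 0.7 2060
```

```bash
python3 - <<'E'
import cv2
im=cv2.imread("pics/w1.png"); cv2.imwrite("pics/w1c.png",cv2.resize(im[40:310,140:400],None,fx=2.2,fy=2.2,interpolation=cv2.INTER_CUBIC))
E
```

```text
(no output)
```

View pics/w1c.png

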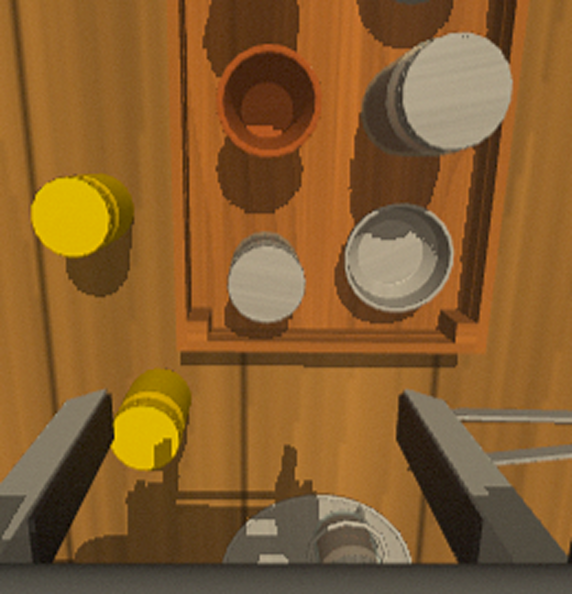

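The crop shows the two yellow jars outside the crate. The small jar with the grey steel cap is inside it, at picture (261,169) with cap about (444,97), so that is the one. Next I'll measure the stand from two wrist poses and fit its pose.

```bash
cat >> h.py <<'E'
PTS={"stand":[(0,0,0)],"handle":[(0,0,136)],"place_empty":[(54,0,10)],
 "jar":[(-27,46.77,50),(-27,-46.77,50)]}
def fit_stand(obs,x0):
    from scipy.optimize import least_squares
    def res(p,full=False):
        c,s=np.cos(p[2]),np.sin(p[2]);r=[]
        for cam,l,px in obs:
            best=min((proj(cam,[p[0]+c*a-s*b,p[1]+s*a+c*b,z])-px for a,b,z in PTS[l]),key=np.linalg.norm)
            r.append(best)
        return r if full else np.ravel(r)
    f=least_squares(res,x0,loss="soft_l1",f_scale=2,x_scale=[1,1,.02])
    return f.x,res(f.x,True)
def look_stand(name="wrist"):
    im=optics.grab_frame(name);cam=cal(name);o=[]
    for l in("stand","handle","place_empty","jar_b_center"):
        k="jar" if l[0]=="j" else l
        for d in tip_of(name,l)[:6 if k=="jar" else 1]:
            if d["confidence"]>.4: o.append((cam,k,np.array(d["location"])))
    return im,cam,o
E
python3 - <<'E'
from h import *
cw=(cal("wrist")); print("cap",atz(cw,(261.4,169),88))
S=np.array([507,-208]);obs=[];ims=[]
for yaw in(np.pi,np.pi/2):
    arm.move_ptp([S[0],S[1],330],down(yaw))
    im,cam,o=look_stand()
    o=[q for q in o if q[1]!="jar" or np.hypot(*(atz(q[0],q[2],50)[:2]-S))<95]
    obs+=o;ims.append(im)
x,r=fit_stand(obs,[507,-208,np.pi])
print(x,T.current_time(),np.round(T.current_qpos(),2))
for (c,l,p),e in zip(obs,r): print(l,np.round(p),e.round(1))
from pickle import dump; dump((x,obs),open("st.pkl","wb"))
o=[]
for im,cam in zip(ims,[obs[0][0],obs[-1][0]]):
    c,s=np.cos(x[2]),np.sin(x[2])
    def cl(a,b,z,rad):
        t=np.linspace(0,6.283,60);P=[proj(cam,[x[0]+c*(a+rad*np.cos(u))-s*(b+rad*np.sin(u)),x[1]+s*(a+rad*np.cos(u))+c*(b+rad*np.sin(u)),z]) for u in t]
        cv2.polylines(im,[np.round(np.array(P)*16).astype(int)],True,(0,255,0),1,shift=4)
    im0=im.copy();cl(0,0,10,90);cl(54,0,42,32)
    for k in(1,-1): cl(-27,k*46.77,90,26.5)
    P=[proj(cam,[x[0]+c*a-s*b,x[1]+s*a+c*b,146]) for a,b in((6,38),(6,-38),(-6,-38),(-6,38))]
    cv2.polylines(im,[np.round(np.array(P)*16).astype(int)],True,(0,0,255),1,shift=4)
    q=proj(cam,[x[0],x[1],50]).astype(int); y0=max(q[1]-120,0);x0=max(q[0]-120,0)
    o.append(cv2.resize(im[y0:y0+240,x0:x0+240],(400,400)))
    
cv2.imwrite("pics/s1.png",np.hstack(o))
E
```

```text
cap [451.22435259  96.43555647  88.        ]
[ 499.09369996 -204.82346306    3.26861492] 10.0833 [-0.6  -0.07  1.67 -0.    1.54 -2.17]
stand [258. 157.] [ 1.9 -0.5]
handle [262. 172.] [-0.1  0.9]
place_empty [290. 155.] [-1.4 -1.1]
jar [241. 134.] [0.3 2.9]
stand [258. 153.] [-1.9 -1.3]
handle [258. 164.] [-0.6  2. ]
place_empty [233. 170.] [ 19.4 -47.2]
jar [234. 171.] [-2.1  3.2]
```

View pics/s1.png

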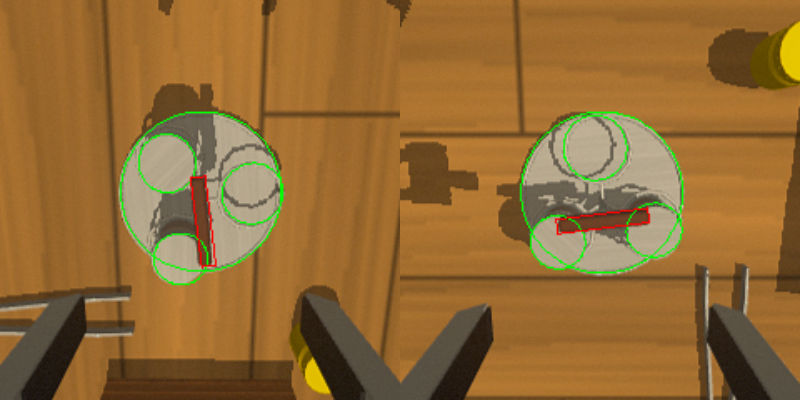

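The overlay of the fitted stand pose lies on the disc, both caps and the bar. The dark circle beside the drawn ring is its shadow. I'll go back to the crate, check the jar from close by, and grip it.

```bash
cat >> h.py <<'E'
def capfit(im,cam,xy,z=88,rad=26.5):
    """refine xy of a cap rim circle: maximise radial gradient along its projection"""
    from scipy.optimize import minimize
    g=cv2.GaussianBlur(cv2.cvtColor(im,cv2.COLOR_BGR2LAB)[:,:,:],(0,0),1.2).astype(np.float32)
    t=np.linspace(0,2*np.pi,72,endpoint=False)
    def samp(x,y,r):
        P=np.array([proj(cam,[x+r*np.cos(u),y+r*np.sin(u),z]) for u in t],np.float32)
        return cv2.remap(g,P[None,:,0],P[None,:,1],cv2.INTER_LINEAR)[0]
    f=lambda x,y:np.minimum(np.abs(samp(x,y,rad+2)-samp(x,y,rad-2)).sum(1),40).mean()
    best=max(((f(xy[0]+a,xy[1]+b),xy[0]+a,xy[1]+b) for a in np.arange(-12,13,2) for b in np.arange(-12,13,2)))
    best=max(((f(best[1]+a,best[2]+b),best[1]+a,best[2]+b) for a in np.arange(-1.5,1.6,.5) for b in np.arange(-1.5,1.6,.5)))
    return best
E
python3 - <<'E'
from h import *
arm.move_ptp([448,97,215],down(np.pi))
im=optics.grab_frame("wrist");cam=cal("wrist")
b=capfit(im,cam,(448,97));print("cap",b)
print([(atz(cam,d["location"],48).round(1),round(d["confidence"],2)) for d in tip_of("wrist","jar_center")[:3]])
t=np.linspace(0,6.283,60);P=np.array([proj(cam,[b[1]+26.5*np.cos(u),b[2]+26.5*np.sin(u),88]) for u in t])
cv2.polylines(im,[np.round(P*16).astype(int)],True,(0,255,0),1,shift=4)
q=P.mean(0).astype(int);cv2.imwrite("pics/c1.png",cv2.resize(im[max(q[1]-110,0):q[1]+110,q[0]-140:q[0]+140],None,fx=2,fy=2))
print(T.current_time())
E
```

```text
Traceback (most recent call last):
cell.MotionError: the arm cannot take that pose within its joint ranges
```

```bash
python3 - <<'E'
from h import *
for z in(115,150,215,250,300,330):
    for y in (np.pi,np.pi*.9,np.pi*1.1,0): 
        q=ik([448,97,z],down(y)); print(z,round(y,2),None if q is None else np.round(q,2))
E
```

```text
115 3.14 None
115 2.83 None
115 3.46 None
115 0 [-0.03 -0.11  2.11 -0.    1.14 -0.03]
150 3.14 None
150 2.83 None
150 3.46 None
150 0 [-0.03 -0.16  2.08 -0.    1.22 -0.03]
215 3.14 None
215 2.83 None
215 3.46 None
215 0 [-0.03 -0.23  2.02 -0.    1.35 -0.03]
250 3.14 None
250 2.83 None
250 3.46 None
250 0 [-0.03 -0.26  1.98 -0.    1.42 -0.03]
300 3.14 None
300 2.83 None
300 3.46 None
300 0 [-0.03 -0.29  1.91 -0.    1.52 -0.03]
330 3.14 None
330 2.83 None
330 3.46 None
330 0 [-0.03 -0.3   1.87 -0.    1.57 -0.03]
```

```bash
python3 - <<'E'
from h import *
arm.move_ptp([448,97,215],down(0))
im=optics.grab_frame("wrist");cam=cal("wrist")
b=capfit(im,cam,(448,97));print("cap",b)
print([(atz(cam,d["location"],48).round(1),round(d["confidence"],2)) for d in tip_of("wrist","jar_center")[:3]])
t=np.linspace(0,6.283,60);P=np.array([proj(cam,[b[1]+26.5*np.cos(u),b[2]+26.5*np.sin(u),88]) for u in t])
cv2.polylines(im,[np.round(P*16).astype(int)],True,(0,255,0),1,shift=4)
q=P.mean(0).astype(int);cv2.imwrite("pics/c1.png",cv2.resize(im[max(q[1]-110,0):q[1]+110,q[0]-140:q[0]+140],None,fx=2,fy=2))
print(T.current_time())
E
```

```text
cap (np.float32(40.0), np.float64(451.0), np.float64(96.0))
[(array([357.5, -18.3,  48. ]), 0.75), (array([325., 142.,  48.]), 0.74), (array([444.7,  95.5,  48. ]), 0.69)]
12.0333
```

View pics/c1.png

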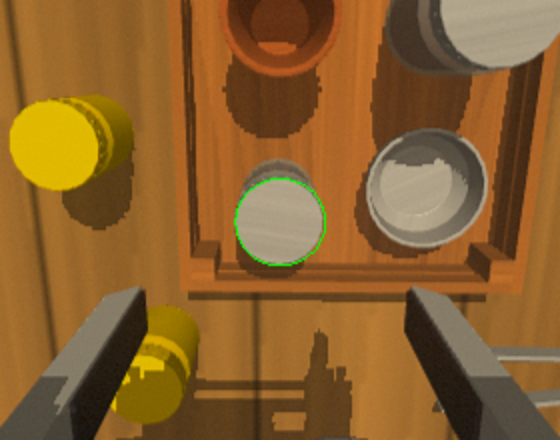

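The green rim lies exactly on the steel cap: (451,96), picture crop (280,222). Gripping it now.

```bash
python3 - <<'E'
from h import *
arm.move_linear([451,96,110],v=200)
arm.move_linear([451,96,60],v=80)
print(T.current_contact_force())
jaws.close(25)
print("w",T.current_gripper_width(),T.current_gripper_force(),T.current_contact_force())
arm.move_linear([451,96,75],v=50)
arm.move_linear([451,96,240],v=200)
print("w",T.current_gripper_width(),T.current_gripper_force(),T.current_contact_force(),T.current_time())
# refine stand position from caps of b, c in a view on the way
for y in (1.698,4.839-2*np.pi):
    q=ik([446,-212,200],down(y));print(y,None if q is None else np.round(q,2))
E
```

```text
[-0.50442049 -0.21916946 -0.03064145]
w 52.027930337319795 25.598573195311474 [-2.91368115  1.01005834  3.99465048]
w 52.23910609086583 25.522546651391167 [-0.16868728 -0.25691782 -2.14269727] 15.6333
1.698 [-0.67 -0.12  1.95 -0.    1.31 -2.37]
-1.4441853071795858 [-0.67 -0.12  1.95 -0.    1.31  0.77]
```

```bash
cat >> h.py <<'E'
def rim(g,cam,x,y,z,r,n=90):
    t=np.linspace(0,2*np.pi,n,endpoint=False)
    def s(r):
        P=np.array([proj(cam,[x+r*np.cos(u),y+r*np.sin(u),z]) for u in t],np.float32)
        return cv2.remap(g,P[None,:,0],P[None,:,1],cv2.INTER_LINEAR)[0]
    return np.minimum(np.abs(s(r+2)-s(r-2)).sum(1),40).mean()
def stand_score(p,views):
    c,s=np.cos(p[2]),np.sin(p[2]);v=0
    for g,cam in views:
        for a,b,z,r,w in((0,0,10,90,1),(-27,46.77,90,26.5,1),(-27,-46.77,90,26.5,1)):
            v+=w*rim(g,cam,p[0]+c*a-s*b,p[1]+s*a+c*b,z,r)
    return v
def refine_stand(views,p):
    v=[(cv2.GaussianBlur(cv2.cvtColor(i,cv2.COLOR_BGR2LAB),(0,0),1.2).astype(np.float32),c) for i,c in views]
    p=np.array(p,float)
    for st in((4,4,.06),(2,2,.03),(1,1,.015),(.5,.5,.008)):
        C=[p+np.array([a,b,d])*st for a in range(-2,3) for b in range(-2,3) for d in range(-2,3)]
        p=max(C,key=lambda q:stand_score(q,v))
    return p,stand_score(p,v)
def draw(im,cam,x):
    im=im.copy();c,s=np.cos(x[2]),np.sin(x[2]);W=lambda a,b,z:proj(cam,[x[0]+c*a-s*b,x[1]+s*a+c*b,z])
    t=np.linspace(0,6.283,60)
    L=[([W(a+r*np.cos(u),b+r*np.sin(u),z) for u in t],col) for a,b,z,r,col in((0,0,10,90,(0,255,0)),(54,0,42,34,(255,0,255)),(-27,46.77,90,26.5,(0,255,0)),(-27,-46.77,90,26.5,(0,255,0)))]
    L.append(([W(a,b,146) for a,b in((6,38),(6,-38),(-6,-38),(-6,38))],(0,0,255)))
    for P,col in L: cv2.polylines(im,[np.round(np.array(P)*16).astype(int)],True,col,1,shift=4)
    return im
E
python3 - <<'E'
from h import *
import pickle
x0=[499.1,-204.8,3.2686]
views=[]
arm.move_ptp([445.5,-211.7,260],down(-1.444))
views.append((optics.grab_frame("wrist"),cal("wrist")))
views.append((optics.grab_frame("top"),cal("top")))
for k in([0],[1],[0,1]):
    print(k,refine_stand([views[i] for i in k],x0))
p,_=refine_stand(views[:1],x0); print(T.current_time())
np.save("st.npy",p)
o=[]
for im,cam in views:
    q=proj(cam,[p[0],p[1],50]).astype(int);h=105 if len(o)==0 else 60
    y0=max(q[1]-h,0);xx=max(q[0]-h,0)
    o.append(cv2.resize(draw(im,cam,p)[y0:y0+2*h,xx:xx+2*h],(400,400),interpolation=cv2.INTER_CUBIC))
cv2.imwrite("pics/s2.png",np.hstack(o))
E
```

```text
[0] (array([ 502.1   , -202.8   ,    3.2006]), np.float32(96.058685))
[1] (array([ 503.6   , -204.3   ,    3.2376]), np.float32(39.87004))
[0, 1] (array([ 502.1   , -203.3   ,    3.2086]), np.float32(134.66693))
16.9083
```

View pics/s2.png

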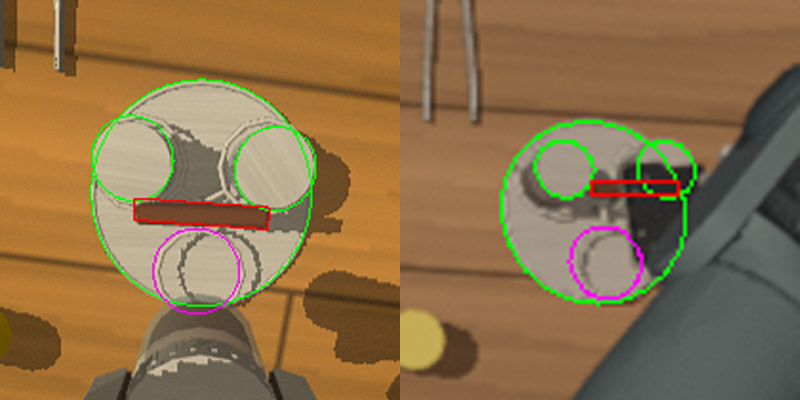

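Both overlays fit the disc, both caps and the bar. Next I'll lower the jar to just above the ring and check from there.

```bash
python3 - <<'E'
from h import *
p=np.load("st.npy");c,s=np.cos(p[2]),np.sin(p[2])
tx,ty=p[0]+54*c,p[1]+54*s; yaw=p[2]+np.pi/2-2*np.pi
print(tx,ty,yaw)
arm.move_linear([tx,ty,200],v=150,rotation=down(yaw))
arm.move_linear([tx,ty,102],v=120)
iw=optics.grab_frame("wrist");cw=cal("wrist");i2=optics.grab_frame("side");c2=cal("side")
print(T.current_ee_pos(),T.current_contact_force(),T.current_time())
print(refine_stand([(iw,cw)],p))
o=[]
for im,cam,h in((iw,cw,130),(i2,c2,50)):
    q=proj(cam,[tx,ty,50]).astype(int);y0=min(max(q[1]-h,0),384-2*h);xx=max(q[0]-h,0)
    im=draw(im,cam,p)
    t=np.linspace(0,6.283,60)
    P=np.array([proj(cam,[tx+27*np.cos(u),ty+27*np.sin(u),50]) for u in t])
    cv2.polylines(im,[np.round(P*16).astype(int)],True,(255,255,0),1,shift=4)
    o.append(cv2.resize(im[y0:y0+2*h,xx:xx+2*h],(400,400),interpolation=cv2.INTER_CUBIC))
cv2.imwrite("pics/s3.png",np.hstack(o))
E
```

```text
448.19398313264185 -205.98454792648775 -1.51178898038469
[ 448.8858957  -206.50222006  103.1105073 ] [-0.2889187   0.38137594 -1.72506833] 18.525
(array([ 500.6   , -204.3   ,    3.2686]), np.float32(95.22087))
```

View pics/s3.png

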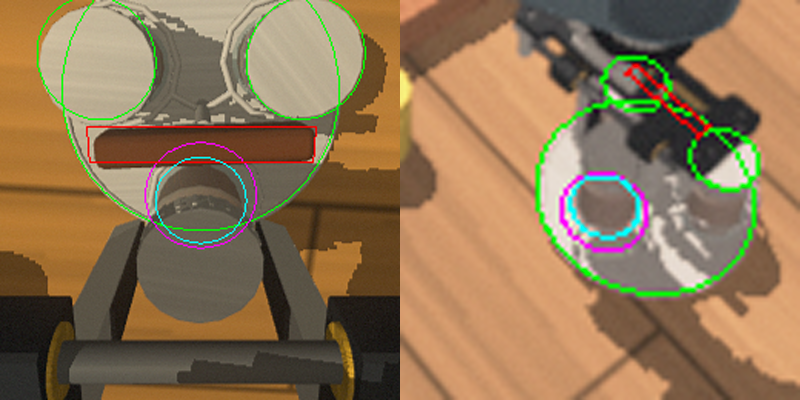

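```bash
python3 - <<'E'
from h import *
p=np.load("st.npy")
iw=optics.grab_frame("wrist");cam=cal("wrist");e=T.current_ee_pos();print(e,T.current_contact_force(),R.from_quat(T.current_eef_rot()).apply([0,0,1]).round(4))
hsv=cv2.cvtColor(iw,cv2.COLOR_BGR2HSV)
q=proj(cam,[p[0],p[1],146]).astype(int);print(q,hsv[q[1],q[0]],iw[q[1],q[0]])
# bar top face: colour-similar pixels, connected to centre
d=np.abs(iw.astype(int)-iw[q[1],q[0]].astype(int)).sum(2)<30
n,lab=cv2.connectedComponents(d.astype(np.uint8));m=lab==lab[q[1],q[0]]
ys,xs=np.nonzero(m);print("px",m.sum(),xs.min(),xs.max(),ys.min(),ys.max())
# upper (far-from-robot-side) and lower edges in world at z=146 -> angle & centre
W=np.array([atz(cam,(a,b),146)[:2] for a,b in zip(xs,ys)])
c=W.mean(0);u=np.linalg.svd(W-c,full_matrices=False)[2][0];L=(W-c)@u;N=(W-c)@np.array([-u[1],u[0]])
print("bar c",c,"ang",np.arctan2(u[1],u[0]),"len",np.ptp(L),"thick",np.ptp(N),"mid",c+u*(L.max()+L.min())/2)
z=e[2]-52
t=np.linspace(0,6.283,60)
im=cv2.resize(iw,None,fx=4,fy=4,interpolation=cv2.INTER_CUBIC)
for zz,col in((z,(255,255,0)),(z+80,(0,255,0))):
    P=np.array([proj(cam,[e[0]+27*np.cos(k),e[1]+27*np.sin(k),zz]) for k in t])*4
    cv2.polylines(im,[P.round().astype(int)],True,col,1)
g=proj(cam,[e[0],e[1],z+20]).astype(int)*4
cv2.imwrite("pics/j1.png",im[max(g[1]-330,0):g[1]+250,g[0]-330:g[0]+330])
E
```

```text
[ 448.80866319 -206.45657056  103.00387072] [-0.05963373  1.17564251 -1.30290967] [ 0.0016 -0.0012 -1.    ]
[256 168] [ 11 176 110] [ 34  61 110]
px 2580 187 328 159 183
bar c [ 500.83308473 -202.86113625] ang 1.6711708168870416 len 72.72856372860723 thick 10.443898768759894 mid [ 500.87324329 -203.259879  ]
```

View pics/j1.png

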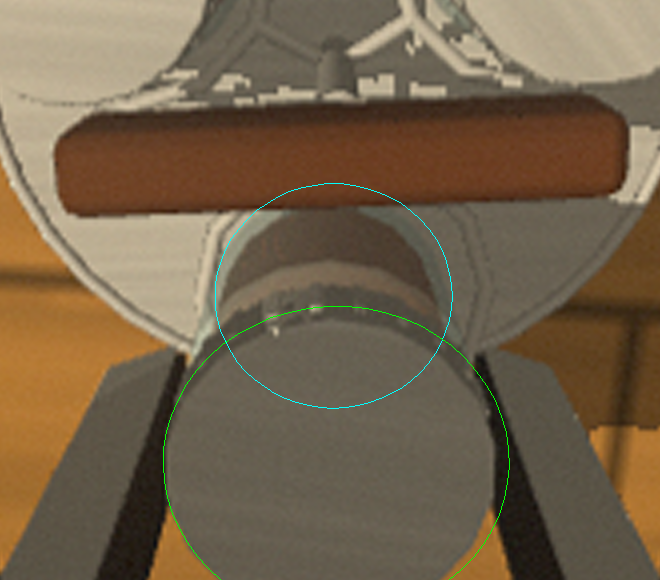

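The clean view shows the bar tilted about 2° against the tool, so the stand's yaw is about 3.24. The ring's wire (crop x about 205 to 487) is centred roughly 3 mm to the right (−y) of the jar (crop x about 215 to 450). I'll correct for that and insert it step by step, watching the force.

```bash
python3 - <<'E'
from h import *
np.save("st.npy",[501.3,-203.2,3.24])
yaw=3.24+np.pi/2-2*np.pi
X,Y=449.5-.6,-209.5+.5
arm.move_linear([X,Y,102],v=40,rotation=down(yaw));arm.sleep(.2)
f0=np.array(T.current_contact_force());print(T.current_ee_pos(),f0)
for z in[96,90,85,80,75,70,66,64,62.5,61.5,60.8,60]:
    arm.move_linear([X,Y,z],v=40);arm.sleep(.1)
    f=np.array(T.current_contact_force())-f0;e=T.current_ee_pos();print(z,e.round(1),f.round(1))
    if f[2]>5 or np.hypot(f[0],f[1])>8: break
print(T.current_time())
E
```

```text
[ 448.88210803 -208.91629925  102.05190324] [ 7.97650421e-04  5.86996437e-01 -1.12026242e+00]
96 [ 448.8 -208.9   95.9] [-0.5 -1.2 -1. ]
90 [ 448.9 -209.    90. ] [ 0.2 -0.1 -0.5]
85 [ 448.9 -209.    85. ] [-0.3 -1.3 -1.2]
80 [ 448.9 -209.    79.9] [ 0.9 -0.2 -1. ]
75 [ 448.9 -209.    75. ] [-0.3  0.5 -0.7]
70 [ 448.9 -209.    69.9] [ 0.5 -0.2 -0.7]
66 [ 448.9 -209.    65.9] [ 0.  -0.6 -0.2]
64 [ 448.9 -209.    64. ] [ 0.5 -0.5 -0.1]
62.5 [ 448.9 -209.    62.5] [ 1.1 -0.6 -0.9]
61.5 [ 449.2 -209.1   62. ] [-0.7  1.1  5.7]
22.725
```

```bash
python3 - <<'E'
from h import *
yaw=3.24+np.pi/2-2*np.pi
jaws.ungrasp();arm.sleep(.2)
arm.move_linear([448.9,-209,90],v=60);arm.move_linear([448.9,-209,240],v=200)
# handle view: closing along stand x
print([None if (q:=ik([501,-203,240],down(y))) is None else np.round(q,2) for y in(3.24-np.pi,3.24-2*np.pi)])
arm.move_ptp([501,-203,270],down(3.24-np.pi));arm.sleep(.3)
iw=optics.grab_frame("wrist");cam=cal("wrist")
q=proj(cam,[501,-203,146]).astype(int)
d=np.abs(iw.astype(int)-iw[q[1],q[0]].astype(int)).sum(2)<36
n,lab=cv2.connectedComponents(d.astype(np.uint8));m=lab==lab[q[1],q[0]];ys,xs=np.nonzero(m)
W=np.array([atz(cam,(a,b),146)[:2] for a,b in zip(xs,ys)])
c=W.mean(0);u=np.linalg.svd(W-c,full_matrices=False)[2][0];L=(W-c)@u;N=(W-c)@np.array([-u[1],u[0]])
print(iw[q[1],q[0]],"bar c",c,"ang",np.arctan2(u[1],u[0]),"len",np.ptp(L),"th",np.ptp(N),"mid",c+u*(L.max()+L.min())/2,T.current_time())
print(T.current_ee_pos(),[(np.round(atz(cam,d["location"],136),1),round(d["confidence"],2)) for d in tip_of("wrist","handle")[:2]])
q=proj(cam,[490,-203,80]).astype(int);y0=max(q[1]-95,0);im=iw.copy();im[m]=(0,0,255)
o=[cv2.resize(iw[y0:y0+190,q[0]-95:q[0]+95],(400,400),interpolation=cv2.INTER_CUBIC)]
s=optics.grab_frame("side");k=proj(cal("side"),[480,-205,60]).astype(int)
o.append(cv2.resize(s[k[1]-50:k[1]+50,k[0]-50:k[0]+50],(400,400),interpolation=cv2.INTER_CUBIC))
cv2.imwrite("pics/p1.png",np.hstack(o))
E
```

```text
[array([-0.59, -0.04,  1.8 , -0.  ,  1.38, -0.69]), array([-0.59, -0.04,  1.8 , -0.  ,  1.38,  2.45])]
[36 62 99] bar c [ 501.61470442 -217.26899486] ang -1.4681991753198465 len 94.7126251719692 th 41.24220394292023 mid [ 501.01364187 -211.43109296] 26.9417
[ 500.96258539 -203.00869842  270.02673197] [(array([ 499.4, -200.6,  136. ]), 0.9), (array([ 451.5, -186.9,  136. ]), 0.71)]
```

View pics/p1.png

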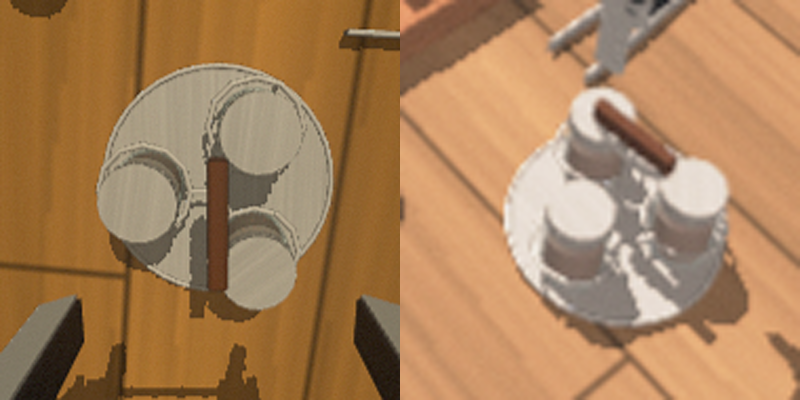

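All three jars are upright in their rings (wrist crop (140,200), (260,130), (260,270)), and the bar is aligned with the tool, with its centre at crop (217,225). I'll grip the bar and lift the stand.

```bash
python3 - <<'E'
from h import *
cam=cal("wrist");q=proj(cam,[490,-203,80]).astype(int);y0=max(q[1]-95,0)
px=(q[0]-95+217/400*190,y0+225/400*190)
b=atz(cam,px,146);print("bar",b)
x,y=b[0],(b[1]-203.2)/2
rot=down(3.24-np.pi)
arm.move_linear([x,y,160],v=150,rotation=rot);arm.move_linear([x,y,117],v=60)
print(T.current_contact_force(),T.current_ee_pos())
jaws.close(55);arm.sleep(.3)
print("w",T.current_gripper_width(),T.current_gripper_force(),T.current_contact_force(),T.current_wrist_torque())
if T.current_gripper_width()>8:
    arm.move_linear([x,y,127],v=25);arm.sleep(.2)
    print(T.current_contact_force(),T.current_wrist_torque(),T.current_gripper_width())
    arm.move_linear([x,y,218],v=50);arm.sleep(.8)
    print(T.current_ee_pos(),T.current_contact_force(),T.current_wrist_torque(),T.current_gripper_width(),T.current_time())
    s=optics.grab_frame("side");cs=cal("side");k=proj(cs,[480,-205,160]).astype(int)
    t=optics.grab_frame("wrist")
    o=[cv2.resize(s[k[1]-70:k[1]+70,k[0]-70:k[0]+70],(400,400),interpolation=cv2.INTER_CUBIC),cv2.resize(t,(400,400))]
    cv2.imwrite("pics/f.png",np.hstack(o))
E
```

```text
bar [ 500.41090613 -201.37066737  146.        ]
[ 0.0043899  -0.77761441  0.07801463] [ 500.65611331 -202.44944772  117.29231635]
w 11.443561258924033 55.00049293041229 [-2.30591571  0.08317188  1.61723774] [-0.1163507   0.44656084  0.00113978]
[ 0.8926835   0.71115393 -8.67739282] [-0.04212612  0.10275655  0.03145654] 11.620930299311139
[ 500.42082748 -202.29483613  218.03093017] [ 0.22157433 -0.19835829 -8.57288448] [-0.11440687  0.02435165 -0.01321986] 11.551053462739143 33.8333
```

View pics/f.png

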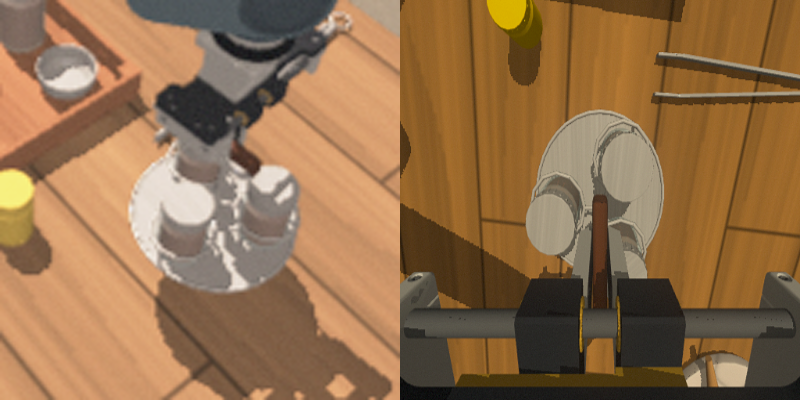

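The stand hangs level about 100 mm clear with its three jars, and the wrist force of about 8 N matches the loaded stand's weight. Handing in.

```bash
python3 -c "
from h import *
print(np.abs(T.current_joint_velocities()).max(),job.job_done())"
```

```text
the job is handed in; nothing more can be done
0.001296504732676475 None
```

The missing jar is seated in the stand's empty ring, and the arm is holding the stand by its wooden grip about 10 cm above the table, level and still; I handed the job in at about 34 s on the robot's clock.

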